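# Fetch the specimen carrier from behind the optics

### The arm

A 7-joint arm with a two-finger parallel gripper is mounted at the origin on the work surface. World frame = base frame: x ahead of the robot, y to its left, z up, the work surface at z = 0. Lengths are in m, angles in rad, forces in N, time in s.
With the tool pointing down it reaches from about 0.4 to 0.9 m from the base axis. Payload 5.5 kg.
Tool frame: the origin (TCP) lies at the very end of the fingers, on their centre line; the grasp point (between the pads) lies 19 mm behind it; z points along the fingers, y is the line along which they close (so a half turn about z gives the same grasp; the last joint's range is limited). The gripper opens to 85 mm and grips with 20 to 120 N. Pads are 22 mm wide; open, the fingers measure 114 mm over their backs; the gripper's body (76 mm by 85 mm) begins 54 mm behind the grasp point. The pads swing forward as they close: fully open they stand 13 mm farther back than shut.
Start: joints at [-0.888, 0.501, -0.427, 1.55, 0.221, 1.138, -0.21], TCP at [0.265, 0.594, 0.231] pointing down, gripper open.
Joint ranges: [-2.88, 2.88], [-0.31, 2.03], [-1.54, 1.56], [0.2, 2.42], [-1.41, 4.55], [0.19, 2.02], [-2.57, 2.57]. Speed limits (rad/s): [2.57, 2.57, 3.14, 3.14, 3.14, 3.14, 3.14].

### API

Orientations are given as a unit quaternion [x, y, z, w].
In Python, from cell import * gives the robot as it stands.
- The arm moves only by the shell command python3 -m crank 'ROWS' [OPENING] [FORCE]. ROWS is JSON, a list of rows, each a list of 4 numbers: the shift along the tool's x, y, z in mm, then the turn about the tool's z in degrees. In form: [[x, y, z, turn], ...]. A call has exactly 5 rows; each row is the pose to reach, as a shift and turn from the pose commanded when the call began, along the tool's axes at that moment; what a row does not reach only later rows make up. A row lasts 1/12 s, in which the tool goes at most 41.7 mm and 7.16 degrees, less where a joint would pass 70% of its speed; a pose out of reach is approached as far as the arm can. A call with a gripper value outside its range is refused whole. OPENING is the closure, from -1 (fully open) to 1 (shut), set as the call begins (- or left out, the last holds). The fingers move at their own pace and stop on an object; FORCE is the grip in N (left out, the last holds). Time passes only in rows, so rows that repeat a pose let the fingers close, or fill a call up. It gives the time, the measured TCP pose, the force, the opening and the grip force at its end, in the units of the state.
- read_state(): the state, without advancing time (a new reading comes with each control period).
- read_camera(name): name is "scene" or "top"; returns a dict with "img" (384x512x3 uint8, red, green, blue), "fovy" (degrees; the focal length in pixels is half the picture's height over the tangent of half this angle, whatever the lens; pixels are square), "cx", "cy" (the principal point, pixels), "D" ([k1, k2, p1, p2, k3] as OpenCV has them; the pictures are not rectified), "R" (3x3) and "t" (3): a world point X has camera coordinates R X + t. Camera axes: x right, y down, z forward; pixel columns grow to the right and rows downward; lengths in m; the calibration is good to about 2 mm. A picture is of the moment at which its call begins. There is no depth.
- hand_in(): hands the job in; it is judged then, once.
The state is a dict: "time_s": time; "joints": joint angles; "joint_vel": joint speeds; "joint_torque": joint torques, N m; "eef_pos": TCP position; "tcp_rot": TCP orientation; "force": force on the tool from outside, world axes, zero at the start; "moment": the same for the moment, N m; "opening": finger opening in m; "grip_force": force on a finger pad.
Only numpy, scipy, OpenCV 4.12 (cv2) and the standard library are available. Lean on these libraries where they do the work, as an engineer would, in place of code of your own. Each camera call takes 0.05 s, during which the arm holds its last target. There are 200 camera calls.

### The job

The low aluminium specimen carrier lies at the back of the white storage board, behind the eyepiece and the sample pot. First stand both of these upright in the steel side tray without shifting the carrier, then lay the carrier flat and centred on the white window of the light base, its long side along the window's, and only then stand the eyepiece and the pot back on the board, each on the very spot it came from. Set everything down, never drop it, never tip the eyepiece or the pot over, and leave the yellow box and the dish alone.

Things in the scene. Friction and masses are not known exactly. Their poses are not given: they have to be found in the camera images.
- eyepiece_center (a point): Microscope eyepiece standing upright on its wide black rubber eyecup, round, 90 mm tall: 46 mm diameter for the lowest 22 mm, 43 mm diameter from 30 to 48 mm up, then a plain aluminium tube of 30 mm diameter from 48 mm up to the top, which can be gripped. About 160 g. The point is on its axis half-way up (45 mm above its foot); z up along the axis. It starts on one of the board's two round pads, left or right.
- pot_center (a point): White plastic sample pot with a black screw cap, round, standing upright, 94 mm tall: 47 mm diameter, cap (top 20 mm) 50 mm diameter. About 150 g. The point is on its axis half-way up (47 mm above its foot); z up along the axis. It starts on the board's other round pad.
- carrier_center (a point): Specimen carrier: low aluminium bar with three dark round windows on top, each with a tiny brown specimen; 32 mm (its x) by 100 mm (its y, the long way) by 30 mm high. About 180 g. The point is its centre, 15 mm above its underside. It starts on the board's rectangular pad, behind (farther from the robot than) the eyepiece and pot, with about 8 to 20 mm between it and them: too little for a finger.
- rack: White storage board, fixed, 180 mm (x) by 190 mm (y), flat top 12 mm above the bench, with dark flat pads as markings: two round ones of 60 mm diameter at x -8 mm, y +42 and -42 mm, and a rectangular one at x +46 mm. Origin at the centre of its underside; +x points away from the robot.
- tray: Side tray: low open steel tray, fixed, 220 mm (its x) by 130 mm (its y) outside, rim 16 mm above the bench, walls 4 mm, inner floor about 4 mm above the bench. Origin at the centre of its underside. To the left or the right of the board.
- lightbase: Light base: grey box, fixed, 130 mm (its x) by 170 mm (its y) by 34 mm high, with a flat white window of 50 mm (x) by 118 mm (y) in the middle of its flat top (34.5 mm above the bench) and a black knob on one side. Origin at the centre of its underside. On the other side of the board from the tray.
- slidebox: Yellow closed slide box, 72 by 102 by 38 mm, a bystander. Origin at the centre of its underside.
- dish: Round white shallow dish, 90 mm diameter, 16 mm high, a bystander. Origin at the centre of its underside.

How it is judged:
By the outcome, as a careful person would: the job done as asked, in the order asked, and still so for the second after the job is handed in, with the robot touching nothing.
It also fails if it takes over 120 s, if anything falls off the work surface, if the arm or the gripper's body presses on something with over 40 N, if the wrist force passes 120 N, or if a joint passes its speed limit or range.

## Working session

There is one attempt and no reset: what is moved stays moved. The work goes in short steps, Python scripts to look and compute and a shell command to move; the robot and the scene stay as the last step left them, time stands still between calls to the robot, and variables do not carry over. Pictures are saved under pics/ and viewed, at most 16 in all, crops included, and the job is handed in when it is done.

```bash
mkdir -p pics
python3 - <<'E'
from cell import *
import cv2,numpy as np
s=read_state();print({k:np.round(v,3).tolist() for k,v in s.items()})
for n in("scene","top"):
    c=read_camera(n);cv2.imwrite(f"pics/{n}0.png",c["img"][:,:,::-1])
    np.savez(f"{n}0.npz",**c)
    print({k:np.round(v,3).tolist() for k,v in c.items() if k!="img"})
E
```

```text
{'time_s': 0.0, 'joints': [-0.888, 0.502, -0.427, 1.551, 0.221, 1.138, -0.21], 'joint_vel': [-0.001, 0.0, 0.001, 0.001, -0.001, -0.0, 0.0], 'joint_torque': [0.001, -56.953, -5.816, -28.093, 0.011, 0.012, 0.0], 'eef_pos': [0.265, 0.593, 0.23], 'tcp_rot': [0.208, 0.978, -0.001, -0.0], 'force': [0.77, 0.444, -0.897], 'moment': [0.034, -0.023, 0.035], 'grip_force': 0.0, 'opening': 0.085}
{'fovy': 47.624, 'cx': 258.611, 'cy': 189.58, 'D': [-0.115, 0.0, 0.0, 0.0, 0.0], 'R': [[-0.673, 0.74, -0.01], [0.644, 0.578, -0.501], [-0.365, -0.344, -0.865]], 't': [0.424, -0.361, 1.267]}
{'fovy': 51.159, 'cx': 259.073, 'cy': 190.375, 'D': [-0.144, 0.0, 0.0, 0.0, 0.0], 'R': [[-0.009, -1.0, 0.008], [-0.993, 0.008, -0.119], [0.119, -0.009, -0.993]], 't': [-0.003, 0.586, 1.102]}
```

View pics/scene0.png

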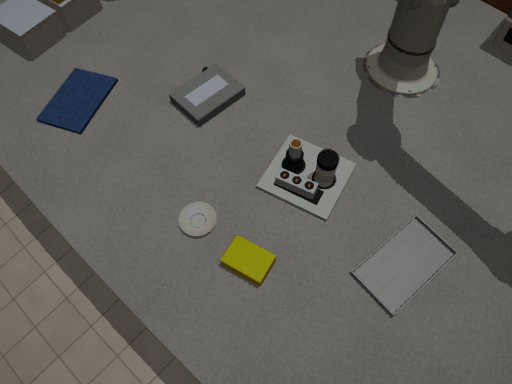

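View pics/top0.png

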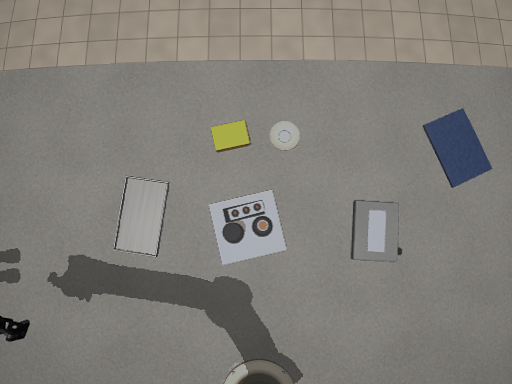

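The scene view shows the eyepiece at (294,155), the pot at (327,165) and the carrier at (298,183). In the top view the board is centred near (248,227), the tray at (142,216) and the window at (376,231). I'll enlarge crops next.

```bash
cat > h.py <<'E'
import numpy as np,cv2
from cell import *
def load(n): return {k:v for k,v in np.load(n+".npz").items()}
def snap(n,tag):
    c=read_camera(n);np.savez(f"{n}{tag}.npz",**c);return c
def K(c):
    f=c["img"].shape[0]/2/np.tan(np.radians(float(c["fovy"]))/2)
    return np.array([[f,0,float(c["cx"])],[0,f,float(c["cy"])],[0,0,1]])
def ray(c,p):
    u=cv2.undistortPoints(np.array(p,float).reshape(-1,1,2),K(c),np.array(c["D"],float)).reshape(-1,2)
    d=np.c_[u,np.ones(len(u))]@np.array(c["R"]); o=-np.array(c["R"]).T@np.array(c["t"]); return o,d
def plane(c,p,z):
    o,d=ray(c,p);return o+d*((z-o[2])/d[:,2])[:,None]
def tri(c1,p1,c2,p2):
    o1,d1=ray(c1,p1);o2,d2=ray(c2,p2);out=[]
    for a,b in zip(d1,d2):
        s=np.linalg.lstsq(np.c_[a,-b],o2-o1,rcond=None)[0]
        A,B=o1+s[0]*a,o2+s[1]*b;out.append(np.r_[(A+B)/2,np.linalg.norm(A-B)])
    return np.array(out)
def proj(c,X):
    return cv2.projectPoints(np.array(X,float).reshape(-1,1,3),cv2.Rodrigues(np.array(c["R"]))[0],np.array(c["t"],float),K(c),np.array(c["D"],float))[0].reshape(-1,2)
def crop(c,x0,y0,w,h,k,fn):
    im=np.ascontiguousarray(c["img"][y0:y0+h,x0:x0+w,::-1]);im=cv2.resize(im,None,fx=k,fy=k,interpolation=cv2.INTER_CUBIC)
    # ticks each 10px
    for i in range(0,w,10): cv2.line(im,(i*k,0),(i*k,4),(0,0,255),1)
    for i in range(0,h,10): cv2.line(im,(0,i*k),(4,i*k),(0,0,255),1)
    cv2.imwrite(fn,im)
E
python3 - <<'E'
from h import *
t=load("top0");s=load("scene0")
crop(t,200,180,96,92,6,"pics/t1.png");crop(s,250,130,112,90,6,"pics/s1.png")
g=cv2.cvtColor(t["img"],cv2.COLOR_RGB2GRAY);hsv=cv2.cvtColor(t["img"],cv2.COLOR_RGB2HSV)
def quad(m,roi):
    x,y,w,h=roi;M=np.zeros_like(g);M[y:y+h,x:x+w]=m[y:y+h,x:x+w]*255
    c=max(cv2.findContours(M.astype('uint8'),0,2)[0],key=cv2.contourArea);return cv2.minAreaRect(c)
for n,thr,roi in(("board",150,(200,180,96,92)),("win",140,(340,195,60,75))):
    r=quad(g>thr,roi);print(n,r); B=cv2.boxPoints(r)
    P=plane(t,B,.012 if n=="board" else .0345);print(np.round(P,4),P.mean(0))
r=quad(hsv[:,:,1]>150,(200,110,60,50));print("box",r,plane(t,[r[0]],.038))
print("mean grays",g[231,376],g[231,395],g[215,142],g[215,110])
E
```

```text
board ((247.32247924804688, 226.93663024902344), (62.44977951049805, 66.25521087646484), 76.90811157226562)
[[ 0.5499  0.1401  0.012 ]
 [ 0.5921 -0.0466  0.012 ]
 [ 0.4168 -0.0849  0.012 ]
 [ 0.3758  0.0993  0.012 ]] [0.48365655 0.02699449 0.012     ]
win ((376.3745422363281, 230.51339721679688), (17.77437973022461, 41.40217590332031), 2.0454084873199463)
[[ 0.4109 -0.3107  0.0345]
 [ 0.5282 -0.3189  0.0345]
 [ 0.5258 -0.3712  0.0345]
 [ 0.4079 -0.3625  0.0345]] [ 0.46820539 -0.34083937  0.0345    ]
box ((229.50241088867188, 135.17803955078125), (23.327573776245117, 33.73418426513672), 77.90524291992188) [[0.74621934 0.07648139 0.038     ]]
mean grays 171 127 163 125
```

View pics/t1.png

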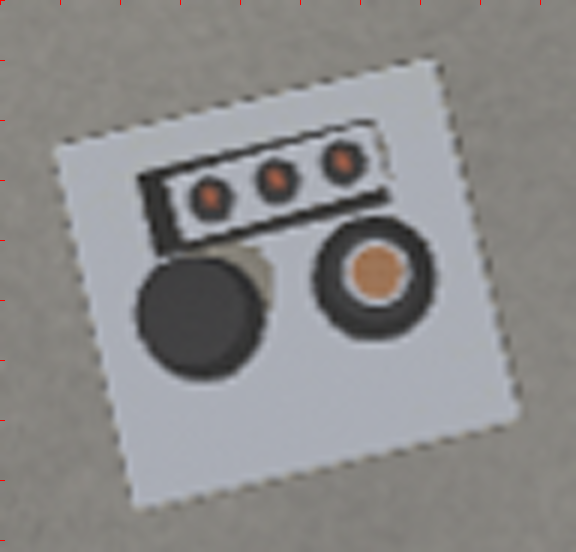

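View pics/s1.png

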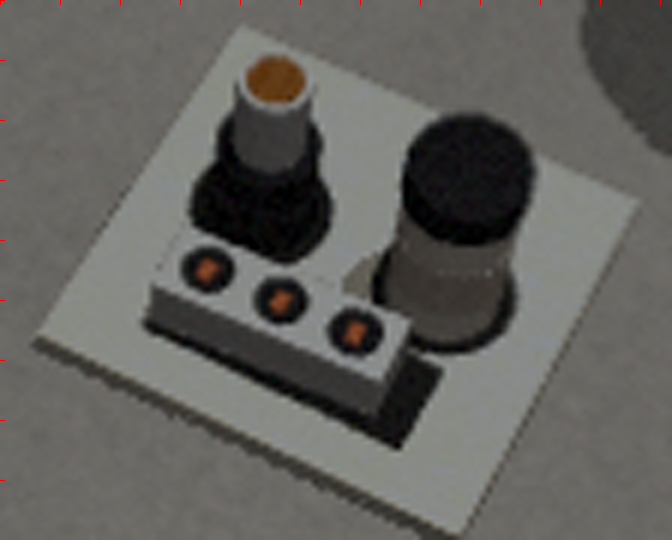

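The crops show the eyepiece's tube top at top (262.5,225.2) / scene (295.9,143.2), the pot's cap top at about top (232.5,232) / scene (328,158.5), and the three carrier windows clearly in both. Next I'll triangulate these and the tray's corners.

Run:
```python
from h import *
np.set_printoptions(precision=4,suppress=True)
t=load("top0");s=load("scene0")
T=lambda p:(np.array(p,float)+.5)/6-.5+np.array([200,180]); S=lambda p:(np.array(p,float)+.5)/6-.5+np.array([250,130])
X=tri(t,T([[376,272],[197,314],[211,200],[277,181],[343,162],[55,148],[435,60],[519,415]]),
      s,S([[276,80],[469,172],[355,332],[281,300],[208,269],[457,537],[36,338],[241,25]]))
for n,x in zip("eye pot c1 c2 c3 B0 B1 B2".split(),X):print(n,x)
d=X[2]-X[4];print("carrier yaw",np.degrees(np.arctan2(d[1],d[0]))-90)
print("dots z.03+.012 top",plane(t,T([[211,200],[277,181],[343,162]]),.042))
print("eye@.102 ",plane(t,T([[376,272]]),.102),plane(s,S([[276,80]]),.102),"pot@.106",plane(t,T([[197,314]]),.106),plane(s,S([[469,172]]),.106))
# board fit corners
B=plane(t,T([[55,148],[435,60],[519,415],[135,507]]),.012);print(B,B.mean(0))
crop(t,105,170,75,95,6,"pics/t2.png");crop(t,340,190,75,80,7,"pics/t3.png")
```

```text
eye [ 0.4857 -0.0144  0.1022  0.0001]
pot [0.4675 0.0654 0.098  0.0015]
c1 [0.5219 0.0611 0.0418 0.0004]
c2 [0.5305 0.0303 0.0426 0.0002]
c3 [ 0.539  -0.0004  0.0429  0.0001]
B0 [0.5496 0.1384 0.0073 0.    ]
B1 [ 0.5914 -0.0456  0.004   0.    ]
B2 [ 0.4197 -0.0827  0.0133  0.0011]
carrier yaw 15.523651450294722
dots z.03+.012 top [[ 0.5218  0.0613  0.042 ]
 [ 0.5304  0.0305  0.042 ]
 [ 0.5391 -0.0004  0.042 ]]
eye@.102  [[ 0.4857 -0.0144  0.102 ]] [[ 0.4856 -0.0146  0.102 ]] pot@.106 [[0.4678 0.0643 0.106 ]] [[0.4721 0.0686 0.106 ]]
[[ 0.5492  0.1379  0.012 ]
 [ 0.5904 -0.0453  0.012 ]
 [ 0.42   -0.0833  0.012 ]
 [ 0.378   0.0995  0.012 ]] [0.4844 0.0272 0.012 ]
```

View pics/t2.png

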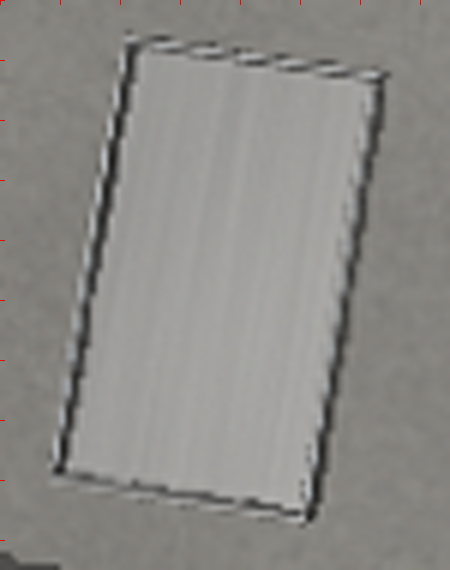

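View pics/t3.png

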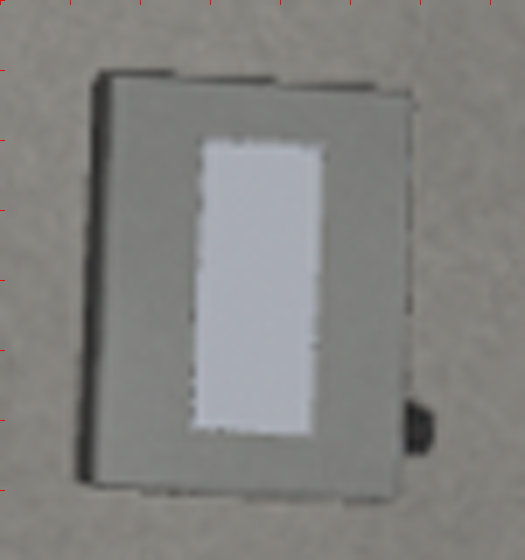

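Heights match the text (tube top 102 mm, carrier top 42 mm). The tray's rim corners in t2 are (130,37), (388,74), (310,520), (55,470), and the window's corners in t3 are (204,142), (323,148), (311,434), (193,428).

```bash
cat > go.py <<'E'
import sys
from h import *
from scipy.spatial.transform import Rotation as Ro
def go(x,y,z,yaw=None):
    s=read_state();M=Ro.from_quat(s["tcp_rot"]).as_matrix();d=M.T@(np.array([x,y,z])-s["eef_pos"])*1e3
    a=np.degrees(np.arctan2(M[1,1],M[0,1]));tn=0 if yaw is None else (a-yaw+180)%360-180
    print("at",np.round(s["eef_pos"],4),"yaw %.1f"%a,"F",np.round(s["force"],1),"op %.4f"%s["opening"],"grip %.0f"%s["grip_force"],"-> shift",np.round(d,1),"turn %.1f"%tn,"tilt %.2f"%np.degrees(np.arccos(-M[2,2])))
if __name__=="__main__":go(*map(float,sys.argv[1:]))
E
python3 - <<'E'
from h import *
from go import go
from scipy.optimize import least_squares
np.set_printoptions(precision=4,suppress=True)
t=load("top0");s=load("scene0")
z=lambda k,o:lambda p:(np.array(p,float)+.5)/k-.5+np.array(o)
R=plane(t,z(6,[105,170])([[130,37],[388,74],[310,520],[55,470]]),.016);print("tray",R,R.mean(0))
W=plane(t,z(7,[340,190])([[204,142],[323,148],[311,434],[193,428]]),.0345);print("win",W,W.mean(0))
for a,b in((0,3),(1,2)):
    d=W[a]-W[b];print("win long ang",np.degrees(np.arctan2(d[1],d[0])),np.linalg.norm(d));d=R[a]-R[b];print("tray ang",np.degrees(np.arctan2(d[1],d[0])),np.linalg.norm(d))
# window from scene view, and light base top
g=cv2.cvtColor(s["img"],cv2.COLOR_RGB2GRAY);m=np.zeros_like(g);m[65:125,170:245]=(g[65:125,170:245]>105)*255
c=max(cv2.findContours(m,0,2)[0],key=cv2.contourArea);q=cv2.minAreaRect(c);print(q,plane(s,[q[0]],.0345), cv2.moments(c)['m10']/cv2.moments(c)['m00'],g[93,207],g[80,220])
a=np.linspace(0,2*np.pi,100)
def f(p):
    C=np.vstack([np.c_[p[0]+.025*np.cos(a),p[1]+.025*np.sin(a),0*a+h] for h in(.086,.106)])
    A=proj(t,C)*6+2.5-np.array([200,180])*6;B=proj(s,C)*6+2.5-np.array([250,130])*6
    return np.r_[A.min(0),A.max(0),B[:,0].min(),B[:,0].max(),B[:,1].min()]-[137,253,265,380,403,536,113]
r=least_squares(f,[.4685,.066]);print("pot",r.x,r.fun)
go(.4857,-.0145,.16,14)
E
```

```text
tray [[0.6342 0.382  0.016 ]
 [0.6147 0.2532 0.016 ]
 [0.4005 0.2881 0.016 ]
 [0.4237 0.4139 0.016 ]] [0.5183 0.3343 0.016 ]
win [[ 0.5272 -0.3203  0.0345]
 [ 0.5241 -0.3703  0.0345]
 [ 0.4078 -0.361   0.0345]
 [ 0.4113 -0.3119  0.0345]] [ 0.4676 -0.3409  0.0345]
win long ang -4.154804044908366 0.11620982842450923
tray ang -8.624313934522808 0.21290199586471648
win long ang -4.5832030531699 0.11670438848100947
tray ang -9.242352263853977 0.21700820659926154
((206.30767822265625, 89.96153259277344), (14.699555397033691, 43.82131576538086), 56.3099365234375) [[ 0.4694 -0.34    0.0345]] 206.09244203553146 136 137
pot [0.4671 0.065 ] [  1.2341   5.3309 -11.1456  -7.2961  -4.8302  -0.2798  -8.2081]
at [0.2647 0.593  0.2303] yaw 66.0 F [0.1 0.9 0.1] op 0.0853 grip 0 -> shift [-449.3 -464.5   71.2] turn 52.0 tilt 0.10
```

```bash
A='python3 -m crank'
$A '[[-28,-29,0,0],[-56,-58,0,0],[-84,-87,0,0],[-112,-116,0,0],[-140,-145,0,0]]' -1 40 >/dev/null
$A '[[-28,-29,0,0],[-56,-58,0,0],[-84,-87,0,0],[-112,-116,0,0],[-140,-145,0,0]]' >/dev/null
$A '[[-28,-29,0,0],[-56,-58,0,0],[-84,-87,0,0],[-112,-116,0,0],[-140,-145,0,0]]' >/dev/null
$A '[[0,0,0,7],[0,0,0,14],[0,0,0,21],[0,0,0,28],[0,0,0,35]]'
$A '[[0,0,0,5],[0,0,0,10],[0,0,0,17],[0,0,0,17],[0,0,0,17]]'
python3 go.py .4857 -.0145 .13 14
```

```text
time_s: 1.77
eef_pos: [0.4708, 0.025, 0.2309]
tcp_rot: [0.496, 0.869, -0.0, -0.0]
force: [-0.2, -0.5, -0.5]
opening: 0.0855
grip_force: 0.0
time_s: 2.18
eef_pos: [0.4709, 0.0252, 0.2311]
tcp_rot: [0.615, 0.789, -0.0, -0.0]
force: [-0.0, -0.3, -0.2]
opening: 0.0853
grip_force: 0.0
at [0.4709 0.0252 0.2311] yaw 14.2 F [-0.  -0.3 -0.2] op 0.0853 grip 0 -> shift [-42.1   4.7 101. ] turn 0.2 tilt 0.03
```

```bash
A='python3 -m crank'
$A '[[-14,2,0,0],[-28,3,0,0],[-42,4.7,0,0],[-42,4.7,0,0],[-42,4.7,0,0]]' >/dev/null
$A '[[0,0,25,0],[0,0,50,0],[0,0,75,0],[0,0,101,0],[0,0,101,0]]'
python3 - <<'E'
from h import *
from go import go
go(.4857,-.0145,.065,14)
s=snap("scene","1");crop(s,220,90,160,130,5,"pics/s2.png")
E
```

```text
time_s: 3.02
eef_pos: [0.4816, -0.0132, 0.126]
tcp_rot: [0.615, 0.789, -0.002, -0.004]
force: [-0.6, 0.0, -0.0]
opening: 0.0855
grip_force: 0.0
at [ 0.4816 -0.0132  0.126 ] yaw 14.1 F [-0.6  0.  -0. ] op 0.0855 grip 0 -> shift [-2.5  4.1 61. ] turn 0.1 tilt 0.50
```

View pics/s2.png

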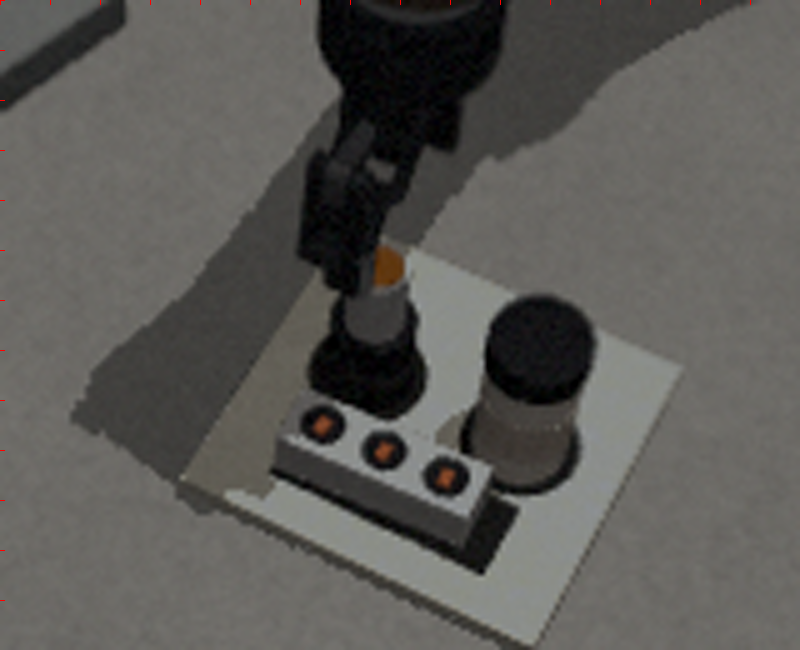

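The fingers stand in front of and behind the eyepiece's tube (top at crop (388,265)), and nothing is touched. I'll settle, re-read and descend.

```bash
A='python3 -m crank'
$A '[[0,0,0,0],[0,0,0,0],[0,0,0,0],[0,0,0,0],[0,0,0,0]]' >/dev/null
python3 go.py .4857 -.0145 .065 14
```

```text
at [ 0.4865 -0.0144  0.1313] yaw 14.0 F [-0.8  0.   0.2] op 0.0857 grip 0 -> shift [ 0.2 -1.  66.3] turn -0.0 tilt 0.11
```

```bash
A='python3 -m crank'
$A '[[0,-1,20,0],[0,-1,40,0],[0,-1,55,0],[0,-1,66,0],[0,-1,66,0]]' >/dev/null
$A '[[0,0,0,0],[0,0,0,0],[0,0,0,0],[0,0,0,0],[0,0,0,0]]' >/dev/null
python3 go.py .4857 -.0145 .065 14
$A '[[0,0,0,0],[0,0,0,0],[0,0,0,0],[0,0,0,0],[0,0,0,0]]' 1 40 >/dev/null
$A '[[0,0,0,0],[0,0,0,0],[0,0,0,0],[0,0,0,0],[0,0,0,0]]' >/dev/null
python3 go.py .4857 -.0145 .065 14
```

```text
at [ 0.4854 -0.0147  0.065 ] yaw 13.9 F [0.1 0.1 0.2] op 0.0852 grip 0 -> shift [0.1 0.3 0. ] turn -0.1 tilt 0.08
at [ 0.4849 -0.0147  0.0643] yaw 14.0 F [ 0.1 -0.4  1.1] op 0.0282 grip 40 -> shift [-0.   0.8 -0.7] turn -0.0 tilt 0.00
```

```bash
A='python3 -m crank'
$A '[[0,0,-10,0],[0,0,-35,0],[0,0,-65,0],[0,0,-95,0],[0,0,-115,0]]'
$A '[[0,0,0,0],[0,0,0,0],[0,0,0,0],[0,0,0,0],[0,0,0,0]]' >/dev/null
python3 go.py .572 .3255 .18 14
```

```text
time_s: 5.57
eef_pos: [0.4854, -0.0147, 0.1823]
tcp_rot: [0.616, 0.788, 0.001, 0.001]
force: [0.9, -0.3, -1.7]
opening: 0.028
grip_force: 39.8
at [ 0.4837 -0.0147  0.1779] yaw 14.0 F [ 0.2 -0.2 -1.4] op 0.0283 grip 40 -> shift [308.9 167.7  -2.4] turn -0.0 tilt 0.17
```

```bash
A='python3 -m crank'
$A '[[15,8,0,0],[40,22,0,0],[67,36,0,0],[94,51,0,0],[121,66,0,0]]' >/dev/null
$A '[[27,15,0,0],[54,29,0,0],[81,44,0,0],[108,59,0,0],[135,73,0,0]]' >/dev/null
$A '[[22,12,0,0],[40,21,0,0],[50,27,0,0],[53,29,0,0],[53,29,0,0]]' >/dev/null
$A '[[0,0,0,0],[0,0,0,0],[0,0,0,0],[0,0,0,0],[0,0,0,0]]'
python3 go.py .572 .3255 .057 14
```

```text
time_s: 7.65
eef_pos: [0.5736, 0.3249, 0.1796]
tcp_rot: [0.616, 0.787, 0.0, 0.0]
force: [0.2, -0.2, -1.1]
opening: 0.0285
grip_force: 39.9
at [0.5736 0.3249 0.1796] yaw 13.9 F [ 0.2 -0.2 -1.1] op 0.0285 grip 40 -> shift [  1.   -1.5 122.6] turn -0.1 tilt 0.02
```

```bash
A='python3 -m crank'
$A '[[0,0,20,0],[0,0,48,0],[0,0,76,0],[0,0,100,0],[0,0,114,0]]' >/dev/null
$A '[[0,0,1,0],[0,0,2,0],[0,0,3,0],[0,0,3,0],[0,0,3,0]]'
$A '[[0,0,1,0],[0,0,2,0],[0,0,3,0],[0,0,3,0],[0,0,3,0]]'
$A '[[0,0,0.5,0],[0,0,1,0],[0,0,2,0],[0,0,2,0],[0,0,2,0]]'
```

```text
time_s: 8.48
eef_pos: [0.5746, 0.3264, 0.0641]
tcp_rot: [0.616, 0.788, 0.001, 0.001]
force: [-0.1, 0.1, -1.3]
opening: 0.0279
grip_force: 39.8
time_s: 8.9
eef_pos: [0.5733, 0.3256, 0.0592]
tcp_rot: [0.616, 0.788, -0.0, -0.0]
force: [0.4, -0.9, -1.6]
opening: 0.0278
grip_force: 39.8
time_s: 9.32
eef_pos: [0.5733, 0.3256, 0.0571]
tcp_rot: [0.616, 0.788, -0.0, -0.0]
force: [1.4, 0.2, -1.3]
opening: 0.0278
grip_force: 39.8
```

```bash
A='python3 -m crank'
$A '[[0,0,0.5,0],[0,0,1,0],[0,0,1,0],[0,0,1,0],[0,0,1,0]]'
$A '[[0,0,0.3,0],[0,0,0.7,0],[0,0,0.7,0],[0,0,0.7,0],[0,0,0.7,0]]'
```

```text
time_s: 9.73
eef_pos: [0.5735, 0.3257, 0.0564]
tcp_rot: [0.616, 0.788, 0.0, 0.0]
force: [0.3, -0.2, -0.4]
opening: 0.0282
grip_force: 40.0
time_s: 10.15
eef_pos: [0.5736, 0.3258, 0.0564]
tcp_rot: [0.616, 0.788, 0.0, 0.0]
force: [-1.3, -0.3, 6.8]
opening: 0.0281
grip_force: 40.5
```

```bash
A='python3 -m crank'
$A '[[0,0,0,0],[0,0,0,0],[0,0,0,0],[0,0,0,0],[0,0,0,0]]' -1 40 >/dev/null
$A '[[0,0,0,0],[0,0,0,0],[0,0,0,0],[0,0,0,0],[0,0,0,0]]'
$A '[[0,0,-15,0],[0,0,-40,0],[0,0,-65,0],[0,0,-85,0],[0,0,-95,0]]' >/dev/null
$A '[[0,0,0,0],[0,0,0,0],[0,0,0,0],[0,0,0,0],[0,0,0,0]]' >/dev/null
python3 go.py .4671 .0653 .151 14
```

```text
time_s: 10.98
eef_pos: [0.5734, 0.3257, 0.0556]
tcp_rot: [0.616, 0.788, 0.0, -0.0]
force: [0.4, -0.8, -0.0]
opening: 0.0854
grip_force: 0.0
at [0.5725 0.3251 0.1489] yaw 13.9 F [-0.5  0.3 -0.8] op 0.0855 grip 0 -> shift [-226.8 -165.    -1.4] turn -0.1 tilt 0.16
```

```bash
A='python3 -m crank'
$A '[[-20,-15,0,0],[-46,-34,0,0],[-72,-53,0,0],[-98,-72,0,0],[-124,-91,0,0]]' >/dev/null
$A '[[-26,-19,0,0],[-52,-38,0,0],[-78,-57,0,0],[-96,-69,0,0],[-103,-74,0,0]]' >/dev/null
$A '[[0,0,0,0],[0,0,0,0],[0,0,0,0],[0,0,0,0],[0,0,0,0]]' >/dev/null
python3 - <<'E'
from h import *
from go import go
go(.4671,.0653,.078,14)
t=snap("top","2");crop(t,110,170,190,100,4,"pics/t4.png")
E
```

```text
at [0.4684 0.0671 0.1505] yaw 14.1 F [0.1 0.3 0.1] op 0.0856 grip 0 -> shift [-1.5 -1.7 72.5] turn 0.1 tilt 0.03
```

View pics/t4.png

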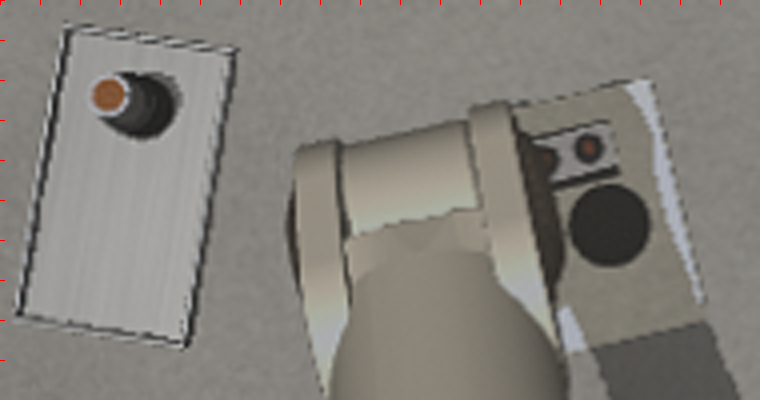

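The eyepiece stands upright in the tray (foot near crop (148,108)) and its pad is empty at (610,225). Now the pot.

```bash
A='python3 -m crank'
$A '[[-1.5,-1.5,0,0],[-1.5,-1.5,20,0],[-1.5,-1.5,40,0],[-1.5,-1.5,60,0],[-1.5,-1.5,72,0]]' >/dev/null
$A '[[0,0,0,0],[0,0,0,0],[0,0,0,0],[0,0,0,0],[0,0,0,0]]' >/dev/null
python3 go.py .4671 .0653 .078 14
$A '[[0,0,0,0],[0,0,0,0],[0,0,0,0],[0,0,0,0],[0,0,0,0]]' 1 40 >/dev/null
$A '[[0,0,0,0],[0,0,0,0],[0,0,0,0],[0,0,0,0],[0,0,0,0]]' >/dev/null
python3 go.py .4671 .0653 .078 14
$A '[[0,0,-10,0],[0,0,-35,0],[0,0,-65,0],[0,0,-95,0],[0,0,-115,0]]' >/dev/null
$A '[[0,0,0,0],[0,0,0,0],[0,0,0,0],[0,0,0,0],[0,0,0,0]]' >/dev/null
python3 go.py .464 .343 .193 14
```

```text
at [0.4677 0.064  0.0796] yaw 14.0 F [ 0.5  0.3 -0.3] op 0.0853 grip 0 -> shift [ 1.4 -0.3  1.6] turn -0.0 tilt 0.11
at [0.4674 0.0639 0.0792] yaw 13.9 F [-0.6  0.1  4.4] op 0.0488 grip 40 -> shift [1.5 0.1 1.2] turn -0.1 tilt 0.05
at [0.4658 0.0636 0.1923] yaw 13.9 F [-0.2 -1.  -1.3] op 0.0485 grip 42 -> shift [271.6  65.6  -0.9] turn -0.1 tilt 0.17
```

```bash
A='python3 -m crank'
$A '[[15,4,0,0],[42,10,0,0],[70,17,0,0],[98,24,0,0],[126,30,0,0]]' >/dev/null
$A '[[28,7,0,0],[56,14,0,0],[84,21,0,0],[112,27,0,0],[130,32,0,0]]' >/dev/null
$A '[[8,2,0,0],[13,3,0,0],[16,3.5,0,0],[16,3.5,0,0],[16,3.5,0,0]]' >/dev/null
$A '[[0,0,0,0],[0,0,0,0],[0,0,0,0],[0,0,0,0],[0,0,0,0]]' >/dev/null
python3 go.py .464 .343 .0712 14
$A '[[0,0,20,0],[0,0,48,0],[0,0,76,0],[0,0,100,0],[0,0,112,0]]' >/dev/null
$A '[[0,0,2,0],[0,0,4,0],[0,0,6,0],[0,0,6,0],[0,0,6,0]]'
$A '[[0,0,1,0],[0,0,2,0],[0,0,2,0],[0,0,2,0],[0,0,2,0]]'
```

```text
at [0.465  0.3433 0.1937] yaw 13.9 F [-0.1  0.3 -1. ] op 0.0488 grip 42 -> shift [-1.000e-01 -1.100e+00  1.225e+02] turn -0.1 tilt 0.01
time_s: 18.12
eef_pos: [0.4658, 0.3442, 0.0769]
tcp_rot: [0.616, 0.788, 0.001, 0.0]
force: [-0.7, 0.1, -1.5]
opening: 0.0485
grip_force: 41.7
time_s: 18.53
eef_pos: [0.4649, 0.3436, 0.0737]
tcp_rot: [0.616, 0.788, 0.0, -0.0]
force: [-1.4, 0.5, -2.7]
opening: 0.0486
grip_force: 41.7
```

```bash
A='python3 -m crank'
$A '[[0,0,0.5,0],[0,0,1,0],[0,0,1,0],[0,0,1,0],[0,0,1,0]]'
$A '[[0,0,0.5,0],[0,0,1,0],[0,0,1,0],[0,0,1,0],[0,0,1,0]]'
```

```text
time_s: 18.95
eef_pos: [0.4649, 0.3435, 0.0726]
tcp_rot: [0.616, 0.788, -0.0, -0.0]
force: [-1.1, -0.5, -0.9]
opening: 0.0485
grip_force: 41.7
time_s: 19.37
eef_pos: [0.4649, 0.3435, 0.0716]
tcp_rot: [0.616, 0.788, -0.0, -0.0]
force: [-0.5, -0.6, -0.1]
opening: 0.0486
grip_force: 41.7
```

```bash
A='python3 -m crank'
$A '[[0,0,0.4,0],[0,0,0.8,0],[0,0,0.8,0],[0,0,0.8,0],[0,0,0.8,0]]'
```

```text
time_s: 19.78
eef_pos: [0.465, 0.3438, 0.0712]
tcp_rot: [0.616, 0.788, 0.0, 0.0]
force: [-1.2, -0.6, 5.6]
opening: 0.0487
grip_force: 42.1
```

```bash
A='python3 -m crank'
$A '[[0,0,0,0],[0,0,0,0],[0,0,0,0],[0,0,0,0],[0,0,0,0]]' -1 40 >/dev/null
$A '[[0,0,0,0],[0,0,0,0],[0,0,0,0],[0,0,0,0],[0,0,0,0]]' >/dev/null
$A '[[0,0,-15,0],[0,0,-40,0],[0,0,-65,0],[0,0,-80,0],[0,0,-80,0]]' >/dev/null
$A '[[0,0,0,0],[0,0,0,0],[0,0,0,0],[0,0,0,0],[0,0,0,0]]' >/dev/null
python3 - <<'E'
from h import *
from go import go
np.set_printoptions(precision=4,suppress=True)
t=snap("top","3");s=snap("scene","3")
a=t["img"][180:272,200:296,::-1];b=s["img"][130:220,250:346,::-1]
im=np.vstack([np.hstack([cv2.resize(a,None,fx=4,fy=4,interpolation=2),cv2.resize(np.ascontiguousarray(b),(384,368),interpolation=2)])]);cv2.imwrite("pics/m5.png",im)
t0=load("top0")["img"].astype(int)
go(.5304,.0305,.1,15.5)
E
```

```text
at [0.4646 0.3433 0.1501] yaw 13.9 F [ 0.1 -0.1 -0.1] op 0.0856 grip 0 -> shift [-319.4  -11.5   50.2] turn -1.6 tilt 0.07
```

View pics/m5.png

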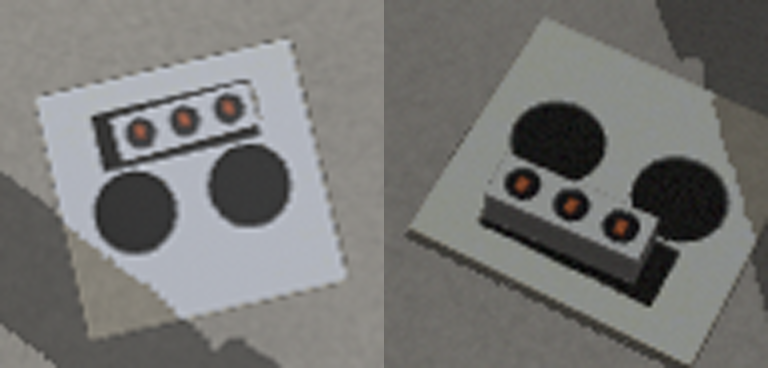

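Board view: only the carrier remains, unshifted (top-crop windows (140,132), (184,120), (228,108)), with both round pads free at (135,212) and (249,185). I'll move to the carrier.

```bash
A='python3 -m crank'
$A '[[-15,-1,0,0],[-43,-2,0,0],[-71,-3,0,0],[-99,-4,0,0],[-127,-5,0,0]]' >/dev/null
$A '[[-28,-1,0,0],[-56,-2,0,0],[-84,-3,0,0],[-112,-4,0,0],[-140,-5,0,0]]' >/dev/null
$A '[[-25,-1,0,0],[-40,-1.5,0,0],[-50,-1.5,0,0],[-52,-1.5,0,-1],[-52.5,-1.5,0,-1.6]]' >/dev/null
$A '[[0,0,0,0],[0,0,0,0],[0,0,0,0],[0,0,0,0],[0,0,0,0]]' >/dev/null
python3 go.py .5304 .0305 .018 15.5
python3 - <<'E'
from h import *
t=load("top3");print(plane(t,(np.array([[135.5,212.5],[249.5,185.5]])+.5)/4-.5+[200,180],.012))
t=load("top0");s=load("scene0")
# edges of carrier top from top view (6x): ends
print(plane(t,(np.array([[165,180],[372,122],[387,187],[182,240]])+.5)/6-.5+[200,180],.042))
E
```

```text
at [0.5307 0.0314 0.1508] yaw 15.6 F [-0.7 -0.4 -0.9] op 0.0852 grip 0 -> shift [ -0.9  -0.5 132.8] turn 0.1 tilt 0.01
[[ 0.46687799  0.06660178  0.012     ]
 [ 0.48554227 -0.0151167   0.012     ]]
[[ 0.53129441  0.08278139  0.042     ]
 [ 0.55776965 -0.01416301  0.042     ]
 [ 0.52722904 -0.02088196  0.042     ]
 [ 0.5032228   0.07486888  0.042     ]]
```

```bash
A='python3 -m crank'
$A '[[-1,-0.5,25,0],[-1,-0.5,55,0],[-1,-0.5,85,0],[-1,-0.5,110,0],[-1,-0.5,120,0]]' >/dev/null
$A '[[0,0,4,0],[0,0,8,0],[0,0,11,0],[0,0,11,0],[0,0,11,0]]'
$A '[[0,0,0,0],[0,0,0,0],[0,0,0,0],[0,0,0,0],[0,0,0,0]]' 1 50 >/dev/null
$A '[[0,0,0,0],[0,0,0,0],[0,0,0,0],[0,0,0,0],[0,0,0,0]]' >/dev/null
python3 go.py .5304 .0305 .018 15.5
$A '[[0,0,-5,0],[0,0,-25,0],[0,0,-50,0],[0,0,-80,0],[0,0,-100,0]]' >/dev/null
$A '[[0,0,0,0],[0,0,0,0],[0,0,0,0],[0,0,0,0],[0,0,0,0]]' >/dev/null
python3 go.py .4682 -.3408 .12 15.5
python3 - <<'E'
from h import *
s=snap("scene","4");crop(s,220,90,160,130,4,"pics/s6.png")
E
```

```text
time_s: 24.05
eef_pos: [0.5315, 0.0297, 0.0208]
tcp_rot: [0.605, 0.796, 0.001, 0.001]
force: [-0.7, -0.4, -0.2]
opening: 0.0851
grip_force: 0.0
at [0.5309 0.0296 0.0203] yaw 15.5 F [-1.5  0.4  5.7] op 0.0307 grip 51 -> shift [ 1.  -0.2  2.3] turn 0.0 tilt 0.03
at [0.5293 0.0295 0.1183] yaw 15.5 F [-0.3  0.  -2. ] op 0.0309 grip 50 -> shift [-340.4 -158.1   -1.5] turn 0.0 tilt 0.17
```

View pics/s6.png

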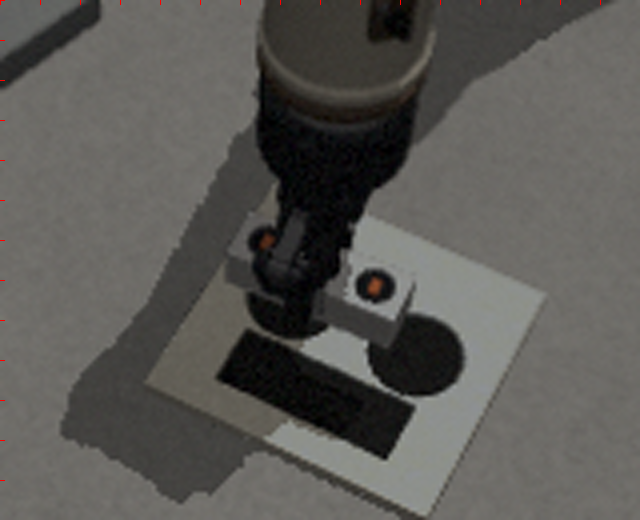

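The carrier is held level above its empty pad. I'll translate it to the light base.

```bash
A='python3 -m crank'
$A '[[-12,-6,0,0],[-40,-18,0,0],[-68,-31,0,0],[-96,-44,0,0],[-124,-57,0,0]]' >/dev/null
$A '[[-28,-13,0,0],[-56,-26,0,0],[-84,-39,0,0],[-112,-52,0,0],[-140,-65,0,0]]' >/dev/null
$A '[[-28,-13,0,0],[-50,-24,0,0],[-66,-31,0,0],[-74,-35,0,0],[-76,-36,0,0]]' >/dev/null
$A '[[0,0,0,0],[0,0,0,0],[0,0,0,0],[0,0,0,0],[0,0,0,0]]' >/dev/null
python3 go.py .469 -.3405 .06 85.6; python3 -c "
from cell import *;print(read_state()['joints'])"
```

```text
at [ 0.47   -0.3391  0.1199] yaw 15.7 F [ 0.7  1.2 -2.2] op 0.0310 grip 50 -> shift [-1.1 -1.4 59.9] turn -69.9 tilt 0.02
[ 0.56352811  0.47480972  0.01963654  1.83597364 -0.01269676  0.8309988
  0.86271968]
```

```bash
A='python3 -m crank'
$A '[[-1,-1,0,-5],[-1,-1,0,-12],[-1,-1,0,-19],[-1,-1,0,-26],[-1,-1,0,-33]]' >/dev/null
$A '[[0,0,0,-7],[0,0,0,-14],[0,0,0,-21],[0,0,0,-28],[0,0,0,-33]]' >/dev/null
$A '[[0,0,0,-3],[0,0,0,-4],[0,0,0,-4],[0,0,0,-4],[0,0,0,-4]]' >/dev/null
$A '[[0,0,15,0],[0,0,35,0],[0,0,50,0],[0,0,60,0],[0,0,60,0]]' >/dev/null
$A '[[0,0,0,0],[0,0,0,0],[0,0,0,0],[0,0,0,0],[0,0,0,0]]' >/dev/null
python3 - <<'E'
from h import *
from go import go
go(.469,-.3405,.043,85.6)
s=snap("scene","5");t=snap("top","5");im=lambda c,x,y:np.ascontiguousarray(cv2.resize(np.ascontiguousarray(c["img"][y:y+70,x:x+66,::-1]),None,fx=6,fy=6,interpolation=2))
cv2.imwrite("pics/m7.png",np.hstack([im(t,345,195),im(s,175,55)]))
E
```

```text
at [ 0.4693 -0.3419  0.0606] yaw 85.5 F [ 0.4 -0.4 -1.6] op 0.0313 grip 50 -> shift [ 0.4  1.4 17.6] turn -0.1 tilt 0.08
```

View pics/m7.png

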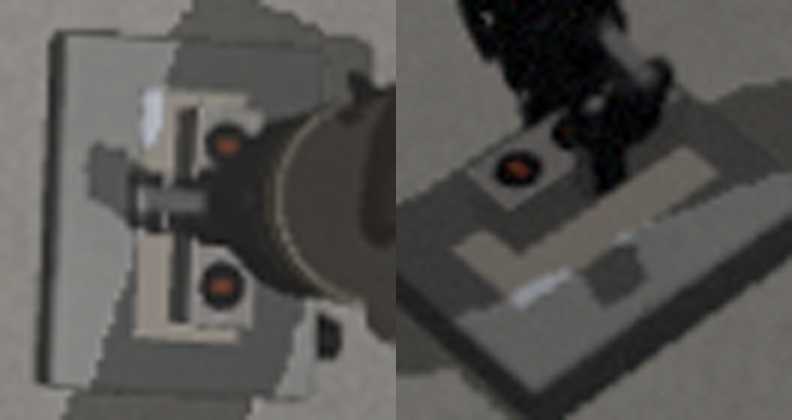

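The carrier hovers over the window. The outer windows are at (227,144) and (222,287) in the left crop, and one is visible in the scene crop at (517-396,170).

Run:
```python
from h import *
np.set_printoptions(precision=4,suppress=True)
t=load("top5");s=load("scene5")
pt=(np.array([[227,144],[222,287.]])+.5)/6-.5+[345,195]
P=plane(t,pt,.0823);d=P[0]-P[1];print(P,P.mean(0),np.degrees(np.arctan2(d[1],d[0])),np.linalg.norm(d))
print(tri(t,pt[:1],s,(np.array([[517-396,170.]])+.5)/6-.5+[175,55]))
```

```text
[[ 0.4996 -0.3443  0.0823]
 [ 0.4346 -0.3396  0.0823]] [ 0.4671 -0.3419  0.0823] -4.1397210685203 0.06511594519168776
[[ 0.4997 -0.3444  0.0825  0.0005]]
```

```bash
A='python3 -m crank'
$A '[[-1,1.3,3,0],[-1,1.3,7,0],[-1,1.3,11,0],[-1,1.3,14,0],[-1,1.3,15,0]]' >/dev/null
$A '[[0,0,1,0],[0,0,1.5,0],[0,0,1.5,0],[0,0,1.5,0],[0,0,1.5,0]]'
$A '[[0,0,0.5,0],[0,0,1,0],[0,0,1,0],[0,0,1,0],[0,0,1,0]]'
```

```text
time_s: 30.45
eef_pos: [0.47, -0.3404, 0.0434]
tcp_rot: [0.039, 0.999, -0.0, 0.0]
force: [0.0, -0.5, -2.7]
opening: 0.0307
grip_force: 50.0
time_s: 30.87
eef_pos: [0.4699, -0.3403, 0.0423]
tcp_rot: [0.039, 0.999, -0.0, 0.0]
force: [0.6, -0.4, -0.9]
opening: 0.0312
grip_force: 50.1
```

```bash
A='python3 -m crank'
$A '[[0,0,0.4,0],[0,0,0.8,0],[0,0,0.8,0],[0,0,0.8,0],[0,0,0.8,0]]'
```

```text
time_s: 31.28
eef_pos: [0.4699, -0.3403, 0.0423]
tcp_rot: [0.039, 0.999, -0.0, -0.0]
force: [-2.4, 2.0, 5.9]
opening: 0.0309
grip_force: 51.0
```

```bash
A='python3 -m crank'
$A '[[0,0,0,0],[0,0,0,0],[0,0,0,0],[0,0,0,0],[0,0,0,0]]' -1 40 >/dev/null
$A '[[0,0,0,0],[0,0,0,0],[0,0,0,0],[0,0,0,0],[0,0,0,0]]' >/dev/null
$A '[[0,0,-15,0],[0,0,-40,0],[0,0,-75,0],[0,0,-105,0],[0,0,-110,0]]' >/dev/null
$A '[[0,25,0,0],[0,60,0,0],[0,100,0,0],[0,140,0,0],[0,180,0,0]]' >/dev/null
$A '[[0,0,0,7],[0,0,0,14],[0,0,0,21],[0,0,0,28],[0,0,0,35]]' >/dev/null
$A '[[0,0,0,7],[0,0,0,14],[0,0,0,21],[0,0,0,28],[0,0,0,35]]' >/dev/null
python3 - <<'E'
from h import *
from go import go
go(.5734,.3257,.15,14)
s=snap("scene","6");t=snap("top","6");im=lambda c,x,y:np.ascontiguousarray(cv2.resize(np.ascontiguousarray(c["img"][y:y+70,x:x+66,::-1]),None,fx=6,fy=6,interpolation=2))
cv2.imwrite("pics/m8.png",np.hstack([im(t,345,195),im(s,175,55)]))
E
```

```text
at [ 0.4837 -0.1608  0.1513] yaw 15.2 F [ 0.8 -1.3 -0.3] op 0.0855 grip 0 -> shift [445.9 214.2   1.3] turn 1.2 tilt 0.01
```

View pics/m8.png

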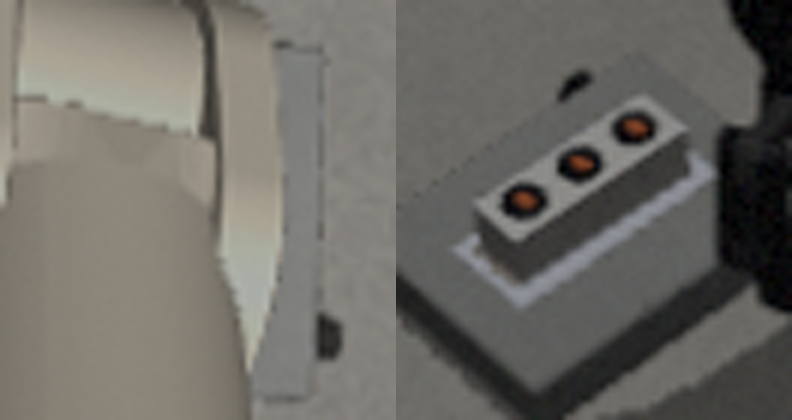

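The scene view shows the carrier flat within the window with margins all round. I'll measure it from the top once the arm is clear, and go on to the tray.

```bash
A='python3 -m crank'
$A '[[20,10,0,0],[50,24,0,0],[80,38,0,1.2],[110,53,0,1.2],[140,67,0,1.2]]' >/dev/null
$A '[[30,14,0,0],[60,29,0,0],[90,43,0,0],[120,58,0,0],[150,72,0,0]]' >/dev/null
$A '[[30,14,0,0],[60,29,0,0],[90,43,0,0],[115,55,0,0],[130,62,0,0]]' >/dev/null
$A '[[10,5,0,0],[16,8,0,0],[18,9,0,0],[18,9,0,0],[18,9,0,0]]' >/dev/null
$A '[[0,0,0,0],[0,0,0,0],[0,0,0,0],[0,0,0,0],[0,0,0,0]]' >/dev/null
python3 - <<'E'
from h import *
from go import go
go(.5734,.3257,.0563,14)
t=snap("top","7");crop(t,340,190,75,80,7,"pics/t9.png")
E
```

```text
at [0.5756 0.3159 0.1516] yaw 14.3 F [-0.3 -0.4  0.8] op 0.0852 grip 0 -> shift [10.1  0.2 95.3] turn 0.3 tilt 0.01
```

View pics/t9.png

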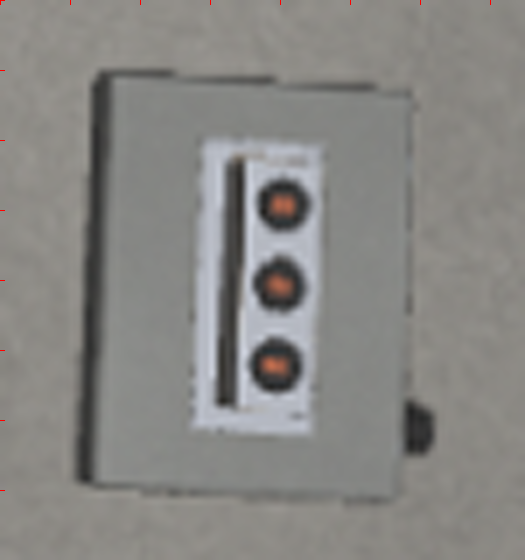

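The carrier's windows are at (284,204), (280,285) and (275,365) in this crop. I'll compute the placing error.

Run:
```python
from h import *
np.set_printoptions(precision=4,suppress=True)
t=load("top7");s=load("scene6")
z=lambda p:(np.array(p,float)+.5)/7-.5+[340,190]
P=plane(t,z([[284,204],[280,285],[275,365]]),.0645);d=P[0]-P[2];print(P,P.mean(0),np.degrees(np.arctan2(d[1],d[0])))
Q=plane(s,(np.array([[525,201],[580,162],[634,127]])-[396,0]+.5)/6-.5+[175,55],.0645);print(Q,Q.mean(0))
B=plane(t,z([[108,75],[412,93],[400,498],[93,484]]),.034);print(B,B.mean(0))
def sh(W): print(W, W.mean(0))
# window corners from scene6: left,bottom,right visible
print(plane(s,(np.array([[455,249],[520,305],[716,177]])-[396,0]+.5)/6-.5+[175,55],.0345))
```

```text
[[ 0.5001 -0.3435  0.0645]
 [ 0.468  -0.3406  0.0645]
 [ 0.4364 -0.3375  0.0645]] [ 0.4682 -0.3405  0.0645] -5.341798539147252
[[ 0.5    -0.3427  0.0645]
 [ 0.4674 -0.3414  0.0645]
 [ 0.4362 -0.3386  0.0645]] [ 0.4679 -0.3409  0.0645]
[[ 0.5551 -0.2814  0.034 ]
 [ 0.5464 -0.4094  0.034 ]
 [ 0.3809 -0.3978  0.034 ]
 [ 0.3897 -0.2702  0.034 ]] [ 0.468  -0.3397  0.034 ]
[[ 0.5245 -0.3689  0.0345]
 [ 0.5278 -0.3222  0.0345]
 [ 0.4145 -0.3108  0.0345]]
```

The carrier is centred on the window within about 0.5 mm and 1°. Now the eyepiece goes back.

```bash
A='python3 -m crank'
$A '[[5,0,0,0],[10,0,0,0.3],[10,0,0,0.3],[10,0,0,0.3],[10,0,0,0.3]]' >/dev/null
python3 go.py .5735 .3257 .0563 14
$A '[[0,0,20,0],[0,0,45,0],[0,0,70,0],[0,0,88,0],[0,0,94,0]]' >/dev/null
$A '[[0,0,0,0],[0,0,0,0],[0,0,0,0],[0,0,0,0],[0,0,0,0]]' >/dev/null
python3 go.py .5735 .3257 .0563 14
```

```text
at [0.5729 0.3261 0.1514] yaw 14.1 F [ 0.5 -0.3  0.6] op 0.0855 grip 0 -> shift [-0.5  0.5 95.1] turn 0.1 tilt 0.01
at [0.574  0.3263 0.059 ] yaw 14.0 F [ 0.6 -0.6  0.3] op 0.0855 grip 0 -> shift [-0.5 -0.6  2.7] turn 0.0 tilt 0.14
```

```bash
A='python3 -m crank'
$A '[[-0.5,0,1,0],[-0.5,0,1,0],[-0.5,0,1,0],[-0.5,0,1,0],[-0.5,0,1,0]]' >/dev/null
python3 go.py .5735 .3257 .0563 14
$A '[[0,0,0,0],[0,0,0,0],[0,0,0,0],[0,0,0,0],[0,0,0,0]]' 1 40 >/dev/null
$A '[[0,0,0,0],[0,0,0,0],[0,0,0,0],[0,0,0,0],[0,0,0,0]]' >/dev/null
python3 go.py .5735 .3257 .0563 14
$A '[[0,0,-10,0],[0,0,-35,0],[0,0,-65,0],[0,0,-95,0],[0,0,-115,0]]' >/dev/null
$A '[[0,0,0,0],[0,0,0,0],[0,0,0,0],[0,0,0,0],[0,0,0,0]]' >/dev/null
python3 go.py .4852 -.0147 .17 14
```

```text
at [0.5732 0.3253 0.0565] yaw 14.1 F [-0.1 -0.4  0.9] op 0.0854 grip 0 -> shift [0.3 0.4 0.2] turn 0.1 tilt 0.00
at [0.5732 0.3254 0.0566] yaw 14.1 F [0.1 0.1 0.5] op 0.0281 grip 39 -> shift [0.3 0.3 0.3] turn 0.1 tilt 0.01
at [0.5721 0.3246 0.1696] yaw 14.0 F [-0.1 -0.1 -2.9] op 0.0280 grip 40 -> shift [-308.  -166.7    0.4] turn 0.0 tilt 0.19
```

```bash
A='python3 -m crank'
$A '[[-15,-8,0,0],[-40,-22,0,0],[-67,-36,0,0],[-94,-51,0,0],[-121,-66,0,0]]' >/dev/null
$A '[[-27,-15,0,0],[-54,-29,0,0],[-81,-44,0,0],[-108,-59,0,0],[-135,-73,0,0]]' >/dev/null
$A '[[-22,-12,0,0],[-40,-21,0,0],[-50,-27,0,0],[-52,-28,0,0],[-52,-28,0,0]]' >/dev/null
$A '[[0,0,0,0],[0,0,0,0],[0,0,0,0],[0,0,0,0],[0,0,0,0]]' >/dev/null
python3 go.py .4852 -.0147 .0645 14
$A '[[0,0,20,0],[0,0,48,0],[0,0,75,0],[0,0,90,0],[0,0,94,0]]' >/dev/null
$A '[[0,0,0,0],[0,0,0,0],[0,0,0,0],[0,0,0,0],[0,0,0,0]]' >/dev/null
python3 go.py .4852 -.0147 .0645 14
```

```text
at [ 0.4861 -0.0133  0.1714] yaw 14.1 F [ 0.7 -0.6 -2.1] op 0.0278 grip 40 -> shift [ -1.2  -1.2 106.9] turn 0.1 tilt 0.01
at [ 0.4869 -0.0141  0.0786] yaw 14.0 F [ 0.3 -0.  -0.6] op 0.0282 grip 40 -> shift [-0.2 -1.8 14.1] turn 0.0 tilt 0.12
```

```bash
A='python3 -m crank'
$A '[[-0.8,-1,4,0],[-0.8,-1,8,0],[-0.8,-1,10,0],[-0.8,-1,10,0],[-0.8,-1,10,0]]' >/dev/null
$A '[[0,0,0,0],[0,0,0,0],[0,0,0,0],[0,0,0,0],[0,0,0,0]]' >/dev/null
python3 go.py .4852 -.0147 .0645 14
```

```text
at [ 0.4852 -0.015   0.0675] yaw 14.1 F [-0.6 -0.4 -0.7] op 0.0277 grip 40 -> shift [0.3 0.  3. ] turn 0.1 tilt 0.01
```

```bash
A='python3 -m crank'
$A '[[0.2,0,0.5,0],[0.2,0,1,0],[0.2,0,1.5,0],[0.2,0,2,0],[0.2,0,2,0]]'
$A '[[0,0,0.4,0],[0,0,0.8,0],[0,0,0.8,0],[0,0,0.8,0],[0,0,0.8,0]]'
```

```text
time_s: 43.1
eef_pos: [0.485, -0.0148, 0.0653]
tcp_rot: [0.615, 0.788, -0.0, -0.0]
force: [0.1, -0.5, -1.9]
opening: 0.0281
grip_force: 39.9
time_s: 43.52
eef_pos: [0.4851, -0.0148, 0.0647]
tcp_rot: [0.615, 0.788, 0.0, -0.0]
force: [0.1, 0.1, -1.4]
opening: 0.0281
grip_force: 39.9
```

```bash
A='python3 -m crank'
$A '[[0,0,0.4,0],[0,0,0.8,0],[0,0,0.8,0],[0,0,0.8,0],[0,0,0.8,0]]'
```

```text
time_s: 43.93
eef_pos: [0.4853, -0.0148, 0.0643]
tcp_rot: [0.615, 0.788, 0.0, 0.0]
force: [-2.8, 0.0, 5.4]
opening: 0.0279
grip_force: 40.3
```

```bash
A='python3 -m crank'
$A '[[0,0,0,0],[0,0,0,0],[0,0,0,0],[0,0,0,0],[0,0,0,0]]' -1 40 >/dev/null
$A '[[0,0,0,0],[0,0,0,0],[0,0,0,0],[0,0,0,0],[0,0,0,0]]' >/dev/null
$A '[[0,0,-15,0],[0,0,-40,0],[0,0,-65,0],[0,0,-85,0],[0,0,-90,0]]' >/dev/null
$A '[[0,0,0,0],[0,0,0,0],[0,0,0,0],[0,0,0,0],[0,0,0,0]]' >/dev/null
python3 go.py .465 .3436 .15 14
```

```text
at [ 0.4843 -0.0148  0.1527] yaw 14.0 F [ 0.5 -0.   0.7] op 0.0856 grip 0 -> shift [352.4  68.3   2.8] turn 0.0 tilt 0.13
```

```bash
A='python3 -m crank'
$A '[[18,4,0,0],[46,9,0,0],[76,15,0,0],[106,21,0,0],[136,26,0,0]]' >/dev/null
$A '[[30,6,0,0],[60,12,0,0],[90,17,0,0],[120,23,0,0],[150,29,0,0]]' >/dev/null
$A '[[28,6,0,0],[50,10,0,0],[62,12,0,0],[66.4,13,0,0],[66.4,13,0,0]]' >/dev/null
$A '[[0,0,0,0],[0,0,0,0],[0,0,0,0],[0,0,0,0],[0,0,0,0]]' >/dev/null
python3 - <<'E'
from h import *
from go import go
go(.465,.3436,.0712,14)
s=snap("scene","8");crop(s,240,120,200,150,4,"pics/s10.png")
E
```

```text
at [0.466  0.3427 0.154 ] yaw 14.0 F [ 0.1 -0.4  0.7] op 0.0855 grip 0 -> shift [ 1.2 -0.7 82.8] turn -0.0 tilt 0.02
```

View pics/s10.png

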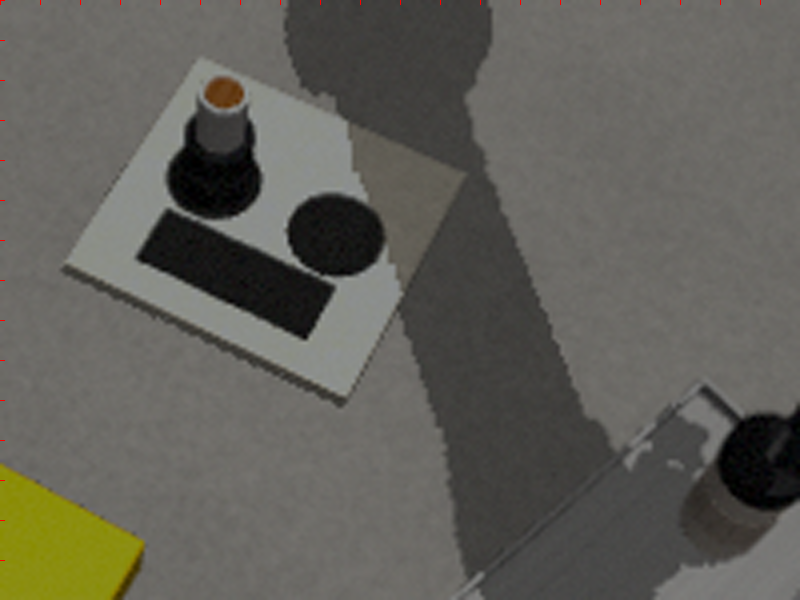

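The eyepiece stands on its pad, its top at scene (295.7,143.2), the same pixel as at the start. Now the pot.

```bash
A='python3 -m crank'
$A '[[1,-0.7,20,0],[1,-0.7,40,0],[1,-0.7,60,0],[1,-0.7,74,0],[1,-0.7,80,0]]' >/dev/null
$A '[[0,0,0,0],[0,0,0,0],[0,0,0,0],[0,0,0,0],[0,0,0,0]]' >/dev/null
$A '[[0,0,0,0],[0,0,0,0],[0,0,0,0],[0,0,0,0],[0,0,0,0]]' >/dev/null
python3 go.py .465 .3436 .0712 14
```

```text
at [0.4646 0.3443 0.0739] yaw 14.0 F [ 0.2  0.4 -0.8] op 0.0856 grip 0 -> shift [-0.8  0.2  2.7] turn 0.0 tilt 0.00
```

```bash
A='python3 -m crank'
$A '[[-0.8,0.2,1.5,0],[-0.8,0.2,2.7,0],[-0.8,0.2,2.7,0],[-0.8,0.2,2.7,0],[-0.8,0.2,2.7,0]]' >/dev/null
python3 go.py .465 .3436 .0712 14
$A '[[0,0,0,0],[0,0,0,0],[0,0,0,0],[0,0,0,0],[0,0,0,0]]' 1 40 >/dev/null
$A '[[0,0,0,0],[0,0,0,0],[0,0,0,0],[0,0,0,0],[0,0,0,0]]' >/dev/null
python3 go.py .465 .3436 .0712 14
$A '[[0,0,-10,0],[0,0,-35,0],[0,0,-65,0],[0,0,-95,0],[0,0,-115,0]]' >/dev/null
$A '[[0,0,0,0],[0,0,0,0],[0,0,0,0],[0,0,0,0],[0,0,0,0]]' >/dev/null
python3 go.py .4674 .0639 .186 14
```

```text
at [0.465  0.3436 0.0711] yaw 14.1 F [0.  0.1 0.5] op 0.0850 grip 0 -> shift [-0.   0.  -0.1] turn 0.1 tilt 0.01
at [0.4652 0.3438 0.0715] yaw 14.0 F [ 0.8 -0.1  4.7] op 0.0488 grip 41 -> shift [-0.2 -0.3  0.3] turn 0.0 tilt 0.03
at [0.4641 0.3428 0.1845] yaw 14.1 F [ 1.  -0.2 -1.4] op 0.0487 grip 42 -> shift [-271.4  -64.5   -1. ] turn 0.1 tilt 0.19
```

```bash
A='python3 -m crank'
$A '[[-15,-4,0,0],[-42,-10,0,0],[-70,-17,0,0],[-98,-24,0,0],[-126,-30,0,0]]' >/dev/null
$A '[[-28,-7,0,0],[-56,-14,0,0],[-84,-21,0,0],[-112,-27,0,0],[-130,-31,0,0]]' >/dev/null
$A '[[-8,-2,0,0],[-13,-3,0,0],[-15,-3.5,0,0],[-15,-3.5,0,0],[-15,-3.5,0,0]]' >/dev/null
$A '[[0,0,20,0],[0,0,48,0],[0,0,76,0],[0,0,90,0],[0,0,94,0]]' >/dev/null
$A '[[0,0,0,0],[0,0,0,0],[0,0,0,0],[0,0,0,0],[0,0,0,0]]' >/dev/null
$A '[[0,0,0,0],[0,0,0,0],[0,0,0,0],[0,0,0,0],[0,0,0,0]]' >/dev/null
python3 go.py .4674 .0640 .0792 14
```

```text
at [0.4682 0.065  0.0922] yaw 14.0 F [-0.5  1.2 -1.9] op 0.0486 grip 42 -> shift [-0.8 -1.  13. ] turn 0.0 tilt 0.00
```

```bash
A='python3 -m crank'
$A '[[-0.8,-1,4,0],[-0.8,-1,8,0],[-0.8,-1,10,0],[-0.8,-1,11,0],[-0.8,-1,11,0]]' >/dev/null
$A '[[0,0,0,0],[0,0,0,0],[0,0,0,0],[0,0,0,0],[0,0,0,0]]' >/dev/null
python3 go.py .4674 .0640 .0792 14
$A '[[0,0,0.5,0],[0,0,1,0],[0,0,1,0],[0,0,1,0],[0,0,1,0]]'
$A '[[0,0,0.4,0],[0,0,0.8,0],[0,0,0.8,0],[0,0,0.8,0],[0,0,0.8,0]]'
```

```text
at [0.4676 0.0641 0.0813] yaw 14.1 F [-0.9  0.3 -1. ] op 0.0483 grip 42 -> shift [-0.  -0.2  2.1] turn 0.1 tilt 0.01
time_s: 54.4
eef_pos: [0.4675, 0.064, 0.0802]
tcp_rot: [0.615, 0.788, -0.0, -0.0]
force: [0.0, 0.3, -0.9]
opening: 0.0488
grip_force: 41.8
time_s: 54.82
eef_pos: [0.4676, 0.0641, 0.0795]
tcp_rot: [0.615, 0.788, 0.0, 0.0]
force: [-1.1, -0.6, 2.0]
opening: 0.0487
grip_force: 41.9
```

Light contact. I'll press slightly, release, retreat and move aside for a final look.

```bash
A='python3 -m crank'
$A '[[0,0,0.3,0],[0,0,0.3,0],[0,0,0.3,0],[0,0,0.3,0],[0,0,0.3,0]]'
$A '[[0,0,0,0],[0,0,0,0],[0,0,0,0],[0,0,0,0],[0,0,0,0]]' -1 40 >/dev/null
$A '[[0,0,0,0],[0,0,0,0],[0,0,0,0],[0,0,0,0],[0,0,0,0]]' >/dev/null
$A '[[0,0,-15,0],[0,0,-40,0],[0,0,-70,0],[0,0,-100,0],[0,0,-120,0]]' >/dev/null
$A '[[25,0,0,0],[55,0,0,0],[90,0,0,0],[125,0,0,0],[160,0,0,0]]' >/dev/null
$A '[[35,0,0,0],[70,0,0,0],[105,0,0,0],[135,0,0,0],[150,0,0,0]]' >/dev/null
$A '[[0,0,0,0],[0,0,0,0],[0,0,0,0],[0,0,0,0],[0,0,0,0]]' >/dev/null
python3 - <<'E'
from h import *
t=snap("top","9");s=snap("scene","9")
t0=load("top0");s0=load("scene0")
f=lambda c,x,y:cv2.resize(np.ascontiguousarray(c["img"][y:y+92,x:x+112,::-1]),None,fx=3.5,fy=3.2,interpolation=2)
cv2.imwrite("pics/m11.png",np.vstack([np.hstack([f(t0,195,180),f(s0,250,130)]),np.hstack([f(t,195,180),f(s,250,130)])]))
# cap / tube-top alignment against start
for n,a,b,x,y,w,h in(("eye t",t0,t,250,213,25,25),("pot t",t0,t,219,218,28,28),("eye s",s0,s,280,136,28,34),("pot s",s0,s,315,146,26,24)):
    g=[cv2.cvtColor(i["img"],cv2.COLOR_RGB2GRAY)[y:y+h,x:x+w].astype(np.float32) for i in(a,b)]
    print(n,np.round(cv2.phaseCorrelate(g[0],g[1],cv2.createHanningWindow((w,h),cv2.CV_32F)),2))
E
```

```text
time_s: 55.23
eef_pos: [0.4677, 0.0641, 0.0795]
tcp_rot: [0.615, 0.788, 0.0, 0.0]
force: [-1.1, 0.2, 4.9]
opening: 0.0484
grip_force: 42.1Traceback (most recent call last):
  File "<stdin>", line 9, in <module>
    return _wrapfunc(a, 'round', decimals=decimals, out=out)
    return _wrapit(obj, method, *args, **kwds)
    conv = _array_converter(obj)
ValueError: setting an array element with a sequence. The requested array has an inhomogeneous shape after 1 dimensions. The detected shape was (2,) + inhomogeneous part.
```

View pics/m11.png

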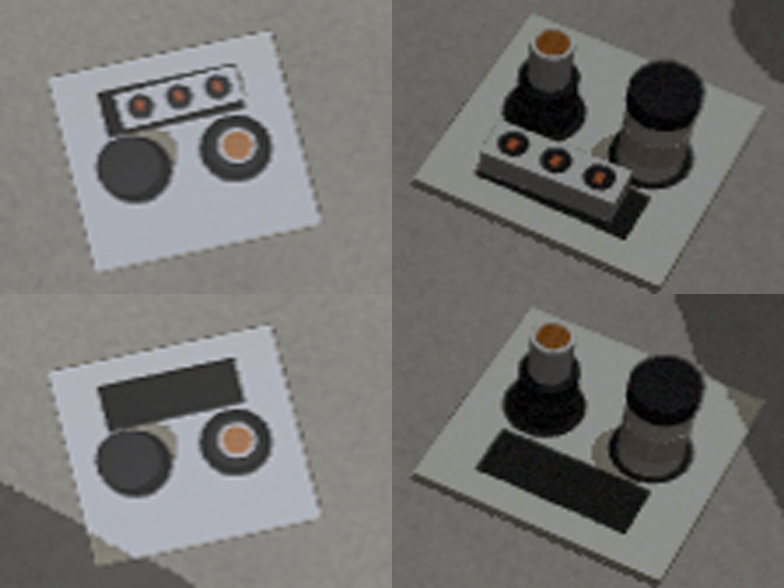

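Before (top row) and after (bottom row): the eyepiece's top at (552,42)→(552,336) and the pot's cap at (665,95)→(665,389) match once the 294 px row offset is taken out. Both are back on their spots, and the arm is clear.

```bash
python3 -c "
from cell import *;print(hand_in())"
```

```text
the job is handed in; nothing more can be done
None
```

The job is handed in at about 58 s: the carrier lies flat on the light base's window, centred to about 0.5 mm and 1° by camera, and the eyepiece and pot stand upright on the board at the same image positions as at the start.

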